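Lay the soap loaf on the wire cutter and set the stop

ROBOT

A 6-joint arm with a two-finger parallel gripper is mounted at the origin on a cart in front of the work surface, level with it; the furniture and walls round the work are solid. World frame = base frame: x ahead of the robot, y to its left, z up, the work surface at z = 0. Lengths are in m, angles in degrees, forces in N, time in s.
With the tool pointing down it reaches from about 0.375 to 0.9 m from the base axis. Payload 3.1 kg.
Tool frame: the origin (TCP) lies midway between the tips of the shut fingers; the grasp point (between the pads) lies 19 mm behind it; z points along the fingers, y is the line along which they close (so a half turn about z gives the same grasp; the last joint's range is limited). The gripper opens to 87 mm and grips with 3 to 60 N. Pads are 19 mm wide; open, the fingers measure 117 mm over their backs; the gripper's body (75 mm by 190 mm) begins 51 mm behind the grasp point.
Start: joints at [58.642, 30.224, 82.088, -0, 67.689, -10.227], TCP at [0.225, 0.583, 0.223] pointing down, gripper open.
Joint ranges: [-176.69, 176.69], [-43.24, 126.21], [12.49, 139.97], [-82, 262], [0, 151.66], [-163.58, 163.58]. Speed limits (degrees/s): [159.86, 159.86, 180, 180, 180, 180].

INTERFACE

Orientations are given as a 3x3 rotation matrix whose columns are the frame's x, y, z axes.
In Python, from rig import read_state, optics, bot gives the robot as it stands. The module is installed in compiled form; this text tells all that it offers.
- The arm moves only by the tool send_rows, never from a script. Its argument "commands" is a list of rows, each a list of 7 numbers: the turn, a rotation vector about the tool's x, y, z in units of 5 degrees (1.0 is 5 degrees), then the shift along the tool's x, y, z in units of 30 mm (1.0 is 30 mm), then the opening, from 0 (shut) to 1 (fully open). In form: [[rx, ry, rz, tx, ty, tz, gripper], ...]. A call has 1 to 20 rows; each row is the pose to reach, as a shift and turn from the pose commanded when the call began, along the tool's axes at that moment; what a row does not reach only later rows make up. A row lasts 1/12 s, in which the tool goes at most 41.7 mm and 7.16 degrees, less where a joint would pass 70% of its speed; a pose out of reach is approached as far as the arm can. A call with a gripper value outside its range is refused whole. The fingers move at their own pace and stop on an object; the grip force is fixed at half the most. Time passes only in rows, so rows that repeat a pose let the fingers close. It gives the time, the measured TCP pose, the force, the opening and the grip force at its end, in the units of the state.
- read_state(): the state, without advancing time (a new reading comes with each control period).
- optics.capture(name): name is "side" or "top" or "wrist"; returns a dict with "image" (400x640x3 uint8, blue, green, red), "intrinsics" (3x3 intrinsics, pixels), "k1" (the pictures are not rectified: a ray, as slopes to the right and down, at radius r is drawn at 1 + k1 r^2 times it, then the intrinsics apply), "extrinsics" (4x4, takes a point from world to camera coordinates); the wrist camera has in their place "T_tool_cam" (4x4, takes a point from camera to tool coordinates, whose origin is the TCP and whose axes are the flange's). Camera axes: x right, y down, z forward; pixel columns grow to the right and rows downward; lengths in m; the calibration is good to about 2 mm. A picture is of the moment at which its call begins: read the wrist's pose just before it. There is no depth.
- bot.hand_in(): hands the job in; it is judged then, once.
The state is a dict: "time_s": time; "joint_positions": joint angles; "qvel": joint speeds; "tau": joint torques, N m; "position": TCP position; "tcp_rot": TCP orientation; "force": force on the tool from outside, world axes, zero at the start; "moment": the same for the moment, N m; "opening": opening from 0.0 (shut) to 1.0 (fully open); "grasp_force": force on a finger pad.
Only numpy, scipy, OpenCV 4.12 (cv2) and the standard library are available. Lean on these libraries where they do the work, as an engineer would, in place of code of your own. Each camera call takes 0.05 s, during which the arm holds its last target. There are 200 camera calls.

TASK

The wire cutter's frame is up and a fresh loaf of soap stands on end at the left of its slatted bed. Tip the loaf over to the right with a fingertip, so that it lies along the bed with its ridged top upward, then push the sliding stop block up to it until it butts snug and square against the loaf's end, ready to cut. Fresh soap marks easily: only push it, gently, never grip or lift it; leave the wire frame up and the other things on the bench alone, and finish clear of everything.

Things in the scene. Friction and masses are not known exactly. Their poses are not given: they have to be found in the camera images.
- soap_cutter: Wooden wire soap cutter, fixed, base 180 x 250 mm. Origin at bench level; x points away from the robot (to the hinge), y left along the bed. Bed of slats, top 33 mm above the bench, x -51 to +78, y -114 to +114 mm. The raised wire frame stands behind the bed at x = 100 mm, 280 mm wide along y and 250 mm high, its top and handle leaning up to 30 mm toward the robot.
- bed_centre (a point): The middle of the bed, on top of the slats (33 mm above the bench); axes as the cutter's.
- soap_cutter_wire_frame (a joint): Hinge of the wire frame: 0 lying down on the bed, 1.50 rad fully up (as at the start). Only light hinge friction holds it up: below about 1.46 rad it falls shut.
- soap_cutter_stop_block (a joint): Slide of the stop block along the bed, in m: 0 at the right end, grows to the left (+y of the cutter) to 0.12. Moves with about 0.5 N and stays where it is left.
- stop_face (a point): Middle of the stop block's left face, which the loaf butts against; moves with the block, axes as the cutter's. The block is a bar 104 mm along x, 14 mm along y (its right face, to push on, is 14 mm right of this point), standing 33 to 57 mm above the bench.
- loaf: Loose rectangular soap loaf, about 0.3 kg, standing on end, up to 7 degrees askew, on the slats at the bed's left: 60 x 51 x 100 mm along its x, y, z. Origin mid of the end it stands on; z along the loaf (up at the start), +y (left at the start) its ridged cream top, -y its olive base. Tipped right it lies with +y up, z to the right; it falls freely once it leans over 27 degrees.
- loaf_centre (a point): The middle of the loaf.
- loaf_end (a point): The middle of the loaf's upper end (100 mm from its origin); once it is tipped to the right this is the end that faces the stop block.
- stamp: Bystander: turned wooden soap stamp, 38 mm across, 54 mm high, standing on the bench. Origin under it.
- hex_bar: Bystander: hexagonal soap bar, 66 x 74 x 19 mm, lying on the bench. Origin under it.
- vial: Bystander: small amber vial with a white cap, 30 mm across, 69 mm high, standing on the bench. Origin under it.
Things that resemble listed ones, but are neither listed nor needed, are in the scene too. There is more than one size of the loaf; the one meant has the size given above.

How it is judged (in metres and radians):
On the way, in this order (a step that is already met when the one before it is completed fails the run):
1. the loaf has been tipped over and lies flat on the bed, ridged top up (angle between loaf's own z axis and vertical between 1.48 and 1.66 rad and angle between loaf's own y axis and vertical below 0.12 rad and z of loaf_centre in the frame of bed_centre between 0.02 and 0.032 m and x of loaf_centre in the frame of bed_centre between -0.04 and 0.04 m and y of loaf_centre in the frame of bed_centre between -0.066 and 0.066 m), for 0.2 s.
2. the stop block has been slid up snug and square against the loaf's end (all of step 1 and y of loaf_end in the frame of stop_face between -0.003 and 0.004 m and angle between the z axis of loaf and the y axis of soap_cutter, either way round below 0.06 rad and distance of stop_face from where it was at the start of the episode above 0.006 m), for 0.2 s.
At the end, for the whole second after the job is handed in: The loaf lies at rest along the bed on its olive base (within 5 degrees), ridged top up, wholly between the bed's ends; the stop block, moved from its start, is within 4 mm of the loaf's end and square to it within 0.06 rad; the wire frame is up (over 1.4 rad) (all of step 2 and linear speed of loaf below 0.01 m/s and value of joint soap_cutter_wire_frame above 1.4 rad); the robot touches nothing.
It fails at once if the loaf is lifted or carried (z of loaf_centre in the frame of bed_centre above 0.07 m or (angle between loaf's own z axis and vertical below 0.15 rad and z of loaf_centre in the frame of bed_centre above 0.062 m) or (angle between loaf's own z axis and vertical above 1.4 rad and z of loaf_centre in the frame of bed_centre above 0.048 m)).
It fails at once if the fingers grip or press the soft loaf (over 20 N) (contact force between the fingers and loaf above 20 N).
It fails at once if the wire frame is knocked down (value of joint soap_cutter_wire_frame below 1.3 rad).
It fails at once if the stamp, the hexagonal bar or the vial is moved more than 20 mm or knocked over (distance of any of stamp, hex_bar, vial from where it was at the start of the episode above 0.02 m or angle between any of stamp, hex_bar, vial's own z axis and vertical above 0.5 rad).
It also fails if it takes over 45 s, if anything falls off the work surface, if the arm or the gripper's body presses on something with over 40 N, if the wrist force passes 120 N, or if a joint passes its speed limit or range.

## Working session

There is one attempt and no reset: what is moved stays moved. The work goes in short steps, Python scripts to look and compute and a tool call to move; the robot and the scene stay as the last step left them, time stands still between calls to the robot, and variables do not carry over. Pictures are saved under pics/ and viewed, at most 10 in all, crops included, and the job is handed in when it is done.

Besides the shell and the picture viewer there is one more tool, called after ">>>" as name(argument=value, ...) on one line, values as JSON. send_rows: Moves the arm, as the interface text tells. Its arguments: {"type":"object","properties":{"commands":{"type":"array","items":{"type":"array","items":{"type":"number"}}}},"required":["commands"]}

```bash
mkdir -p pics
cat > h.py <<'E'
import numpy as np, cv2
from rig import read_state, optics, bot
def cap(n,save=None):
    s=read_state(); c=optics.capture(n)
    if n=="wrist":
        T=np.eye(4);T[:3,:3]=s["tcp_rot"];T[:3,3]=s["position"]
        W=T@np.array(c["T_tool_cam"])
    else: W=np.linalg.inv(np.array(c["extrinsics"]))
    c["W"]=W
    if save: cv2.imwrite("pics/"+save,c["image"])
    return c
def ray(c,p):
    K=np.array(c["intrinsics"]);d=np.array([(p[0]-K[0,2])/K[0,0],(p[1]-K[1,2])/K[1,1]])
    u=d.copy()
    for _ in range(20): u=d/(1+c["k1"]*(u@u))
    return c["W"][:3,3],c["W"][:3,:3]@np.array([u[0],u[1],1])
def onz(c,p,z):
    o,d=ray(c,p);return o+d*(z-o[2])/d[2]
def proj(c,P):
    V=np.linalg.inv(c["W"]);q=V[:3,:3]@np.array(P)+V[:3,3];u=q[:2]/q[2]
    u=u*(1+c["k1"]*(u@u));K=np.array(c["intrinsics"]);return np.array([K[0,0]*u[0]+K[0,2],K[1,1]*u[1]+K[1,2]])
E
python3 - <<'E'
from h import *
for n in("top","side"):
    c=cap(n,n+"0.png");print(n,c["W"].round(3).tolist(),c["k1"],np.array(c["intrinsics"])[0])
s=read_state();print(s["time_s"],s["position"],np.array(s["tcp_rot"]).round(3).tolist(),s["force"])
E
```

```text
top [[-0.0, -0.999, 0.036, 0.497], [-1.0, -0.0, -0.025, -0.005], [0.025, -0.036, -0.999, 1.25], [0.0, 0.0, 0.0, 1.0]] -0.036739061171224045 [407.28806642   0.         321.35570852]
side [[0.985, -0.087, 0.152, 0.362], [-0.175, -0.521, 0.836, -0.965], [0.006, -0.849, -0.528, 0.717], [0.0, 0.0, 0.0, 1.0]] -0.03499740960302581 [490.28833355   0.         313.11263581]
0.1 [0.22493874 0.58241819 0.22165776] [[-0.933, 0.361, -0.001], [0.361, 0.933, -0.002], [0.0, -0.002, -1.0]] [0.00835178 0.07447589 0.25989131]
```

View pics/top0.png

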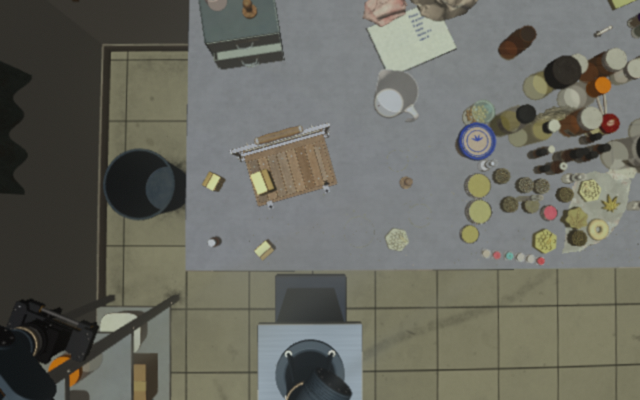

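View pics/side0.png

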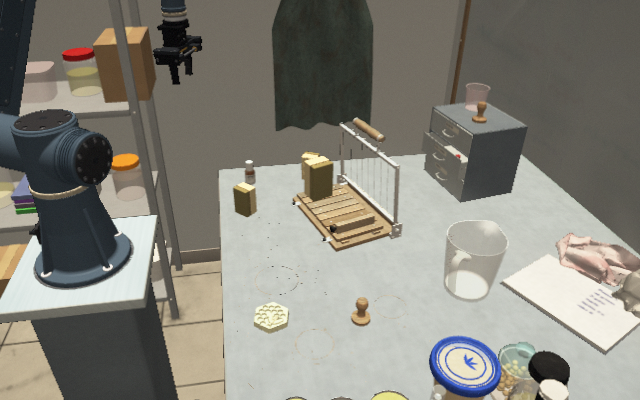

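The top view shows the cutter at about px (290,168), turned slightly, with the loaf at its left (262,182). Two decoy blocks are at (213,181) and (264,249), the vial is at (214,241), the hex bar at (397,239) and the stamp at (406,182). The side view shows the loaf at (320,180), the stop block at about (350,222) and the frame up. I'll enlarge both.

Run:
```python
import cv2,numpy as np
a=cv2.imread("pics/top0.png")[115:215,225:345];b=cv2.imread("pics/side0.png")[120:250,285:410]
a=cv2.resize(a,None,fx=5.5,fy=5.5,interpolation=2)
cv2.imwrite("pics/a.png",a);cv2.imwrite("pics/b.png",cv2.resize(b,None,fx=4.5,fy=4.5,interpolation=2))
```

```text
(no output)
```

View pics/a.png

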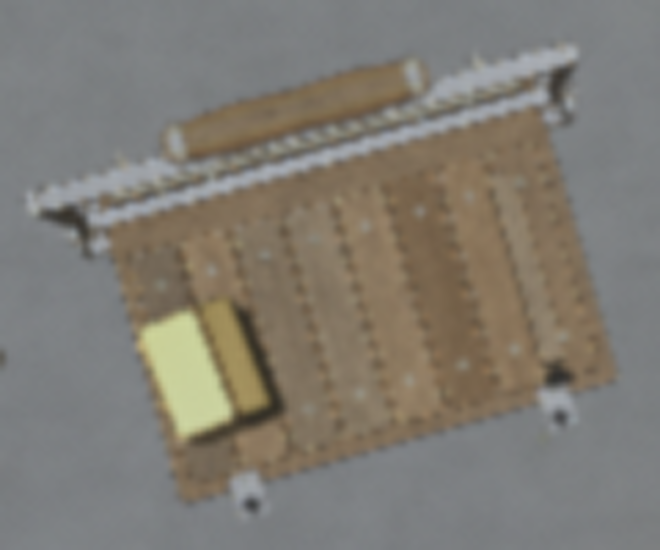

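View pics/b.png

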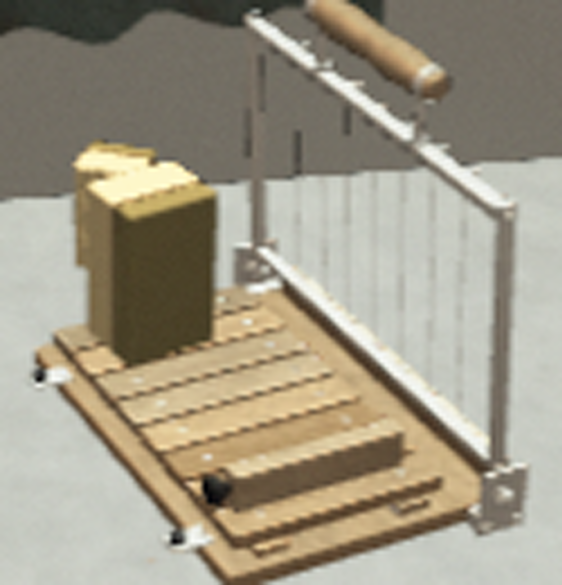

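The crops show the loaf's top end (cream with an olive strip at right), the base outline, and the stop block near the right end with a black knob at its robot-side end. I'll measure these points now.

Run:
```python
from h import *
T=cap("top");S=cap("side")
ta=lambda p:(np.array(p)+.5)/5.5-.5+[225,115]
sb=lambda p:(np.array(p)+.5)/4.5-.5+[285,120]
print("loaf top (top)");L=[onz(T,ta(p),.133) for p in[(140,325),(235,298),(272,405),(182,442)]]
for l in L:print(l.round(4))
print("base corners");B=[onz(T,ta(p),.015) for p in[(107,225),(545,108),(618,378),(183,502)]]
for l in B:print(l.round(4))
print([np.linalg.norm(B[i]-B[i-1]).round(4) for i in range(4)],np.mean(B,0))
print("side: loaf top corners");
for p in[(88,187),(165,163),(216,187),(122,210)]:print(onz(S,sb(p),.133).round(4))
print("loaf foot right edge")
for p in[(125,362),(215,327)]:print(onz(S,sb(p),.033).round(4))
print("bed right corners z.033")
for p in[(237,537),(442,480)]:print(onz(S,sb(p),.033).round(4))
print("bed left near",onz(S,sb((55,335)),.033).round(4))
print("block top L edge/near..")
for p in[(215,472),(395,421),(405,432),(232,482)]:print(onz(S,sb(p),.057).round(4))
print("frame top ends")
for p,q in[((40,200),(252,15)),((570,55),(512,207))]:
    o,d=ray(T,ta(p));o2,d2=ray(S,sb(q))
    A=np.c_[d,-d2];t=np.linalg.lstsq(A,o2-o,rcond=None)[0];print((o+d*t[0]).round(3),(o2+d2*t[1]).round(3))
```

```text
loaf top (top)
[0.594  0.1624 0.133 ]
[0.6076 0.1152 0.133 ]
[0.5542 0.0966 0.133 ]
[0.5357 0.1412 0.133 ]
base corners
[0.6596 0.1987 0.015 ]
[ 0.7255 -0.0432  0.015 ]
[ 0.5753 -0.0835  0.015 ]
[0.5069 0.1559 0.015 ]
[np.float64(0.1587), np.float64(0.2507), np.float64(0.1554), np.float64(0.249)] [0.61682616 0.05697432 0.015     ]
side: loaf top corners
[0.5392 0.144  0.133 ]
[0.5884 0.1666 0.133 ]
[0.6115 0.1321 0.133 ]
[0.5535 0.1134 0.133 ]
loaf foot right edge
[0.5556 0.112  0.033 ]
[0.6157 0.1421 0.033 ]
bed right corners z.033
[ 0.5831 -0.0664  0.033 ]
[ 0.7035 -0.0346  0.033 ]
bed left near [0.5197 0.1488 0.033 ]
block top L edge/near..
[ 0.5763 -0.0404  0.057 ]
[ 0.6826 -0.0094  0.057 ]
[ 0.685  -0.0207  0.057 ]
[ 0.5831 -0.0507  0.057 ]
frame top ends
[0.646 0.198 0.209] [0.645 0.198 0.209]
[ 0.715 -0.049  0.205] [ 0.72  -0.05   0.206]
```

>>> send_rows(commands=[[0,0,-7.34,-14.1,-6.9,0,0],[0,0,-7.34,-14.1,-6.9,0,0],[0,0,-7.34,-14.1,-6.9,0,0],[0,0,-7.34,-14.1,-6.9,0,0],[0,0,-7.34,-14.1,-6.9,0,0],[0,0,-7.34,-14.1,-6.9,0,0],[0,0,-7.34,-14.1,-6.9,0,0],[0,0,-7.34,-14.1,-6.9,0,0],[0,0,-7.34,-14.1,-6.9,0,0],[0,0,-7.34,-14.1,-6.9,0,0],[0,0,-7.34,-14.1,-6.9,0,0],[0,0,-7.34,-14.1,-6.9,0,0],[0,0,-7.34,-14.1,-6.9,0,0],[0,0,-7.34,-14.1,-6.9,0,0],[0,0,-7.34,-14.1,-6.9,0,0],[0,0,-7.34,-14.1,-6.9,0,0],[0,0,-7.34,-14.1,-6.9,0,0]])

```text
time_s: 1.62
position: [0.544, 0.2386, 0.2225]
tcp_rot: [[-0.963, -0.27, -0.001], [-0.27, 0.963, 0.0], [0.001, 0.0, -1.0]]
force: [0.1, -0.6, 0.5]
opening: 0.004
grasp_force: 0.0
```

Run:
```python
from h import *
c=cap("wrist","w1.png");print(c["W"].round(3).tolist(),np.array(c["T_tool_cam"]).round(3).tolist())
s=read_state();print(s["time_s"],s["position"],np.array(s["tcp_rot"]).round(3).tolist(),s["force"],s["opening"],s["joint_positions"])
```

```text
[[-0.271, 0.929, 0.252, 0.475], [0.963, 0.261, 0.07, 0.219], [-0.0, 0.261, -0.965, 0.386], [0.0, 0.0, 0.0, 1.0]] [[0.0, -0.965, -0.262, 0.072], [1.0, 0.001, -0.001, -0.001], [0.001, -0.262, 0.965, -0.163], [0.0, 0.0, 0.0, 1.0]]
1.6667 [0.54418273 0.23855629 0.22261911] [[-0.963, -0.27, -0.0], [-0.27, 0.963, 0.0], [0.0, 0.0, -1.0]] [ 0.03967713 -0.51628936 -0.82739705] 0.00346286852398918 [ 1.29011366e+01  2.78343515e+01  8.66334215e+01  7.20721650e-03
  6.55517441e+01 -9.27901760e+01]
```

View pics/w1.png

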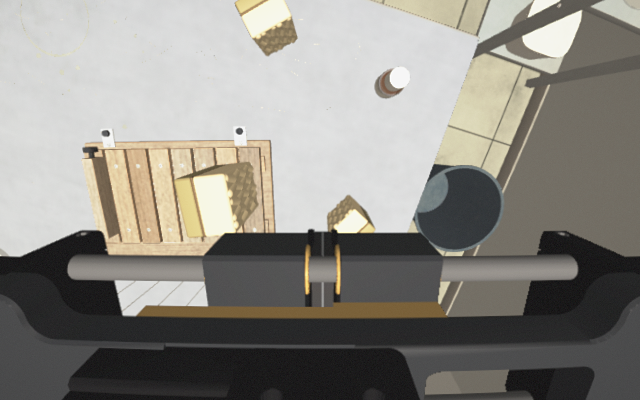

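The wrist view (up is toward the robot, right is left along the bed) shows the loaf end at about (205,205), its ridged side at (240,200) and the base edges. I'll enlarge it for the corners.

Run:
```python
import cv2
b=cv2.imread("pics/w1.png")[115:255,75:280]
cv2.imwrite("pics/c.png",cv2.resize(b,None,fx=3.9,fy=3.9,interpolation=2))
```

```text
(no output)
```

View pics/c.png

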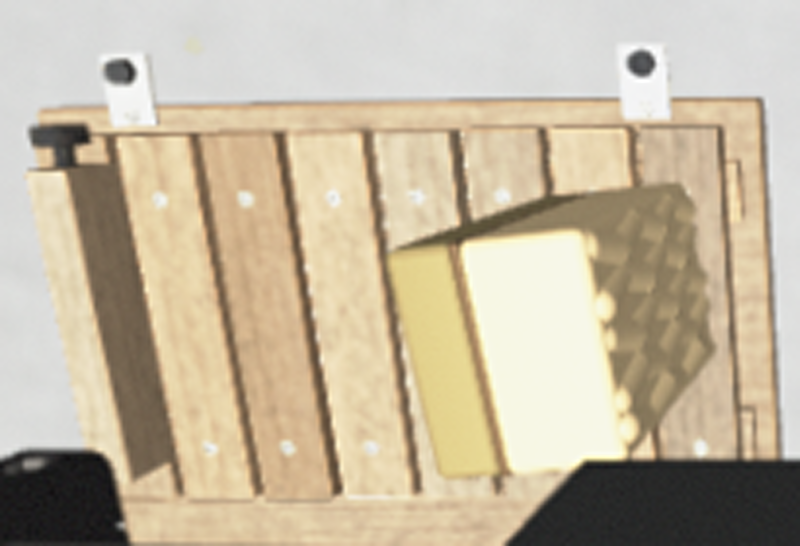

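The crop shows the end's corners at (390,250), (583,232), (625,460) and (443,475). The stop block's left top edge runs (68,170)–(132,480), and the slat bed corners are at (720,128) and (118,135).

Run:
```python
from h import *
c=cap("wrist")
w=lambda p:(np.array(p)+.5)/3.9-.5+[75,115]
th=np.radians(15.6);R=np.array([[np.cos(th),-np.sin(th)],[np.sin(th),np.cos(th)]]);O=np.array([.600,.055])
loc=lambda P:((P[:2]-O)@R).round(4)
def pr(n,ps,z):
    Q=[onz(c,w(p),z) for p in ps];print(n)
    for q in Q:print("  ",q.round(4),loc(q))
    return Q
L=pr("loaf",[(390,250),(583,232),(625,460),(443,475)],.133)
print([np.linalg.norm(L[i]-L[i-1]).round(4) for i in range(4)],loc(np.mean(L,0)))
pr("bed near edge",[(720,128),(118,135)],.033)
pr("base near",[(760,98),(40,108)],.015)
pr("block L edge",[(68,170),(132,480)],.057)
pr("block R edge",[(28,175)],.057)
pr("block knob",[(62,128)],.045)
pr("foot ridge near",[(685,185)],.033)
```

```text
loaf
   [0.556  0.0987 0.133 ] [-0.0306  0.0539]
   [0.5393 0.1428 0.133 ] [-0.0349  0.1009]
   [0.593  0.1633 0.133 ] [0.0224 0.1062]
   [0.6097 0.1196 0.133 ] [0.0267 0.0596]
[np.float64(0.0576), np.float64(0.0471), np.float64(0.0575), np.float64(0.0468)] [-0.0041  0.0802]
bed near edge
   [0.5196 0.1491 0.033 ] [-0.0521  0.1123]
   [ 0.5742 -0.0427  0.033 ] [-0.0512 -0.0872]
base near
   [0.5086 0.1564 0.015 ] [-0.0608  0.1222]
   [ 0.5772 -0.0843  0.015 ] [-0.0594 -0.128 ]
block L edge
   [ 0.5825 -0.0398  0.057 ] [-0.0424 -0.0866]
   [ 0.6813 -0.0121  0.057 ] [ 0.0603 -0.0865]
block R edge
   [ 0.5875 -0.0525  0.057 ] [-0.0409 -0.1002]
block knob
   [ 0.5734 -0.0522  0.045 ] [-0.0544 -0.0961]
foot ridge near
   [0.5404 0.1421 0.033 ] [-0.0339  0.0999]
```

>>> send_rows(commands=[[0,0,0,-0.15,-0.9,0,0],[0,0,0,-0.15,-1.7,0,0],[0,0,0,-0.15,-1.7,1.1,0],[0,0,0,-0.15,-1.7,2.2,0],[0,0,0,-0.15,-1.7,3.0,0],[0,0,0,-0.15,-1.7,3.4,0],[0,0,0,-0.15,-1.7,3.4,0],[0,0,0,-0.15,-1.7,3.4,0],[0,0,0,-0.15,-1.7,3.4,0]])

```text
time_s: 2.47
position: [0.564, 0.1901, 0.1216]
tcp_rot: [[-0.963, -0.269, 0.002], [-0.269, 0.963, 0.0], [-0.002, -0.0, -1.0]]
force: [0.1, -0.7, 0.4]
opening: 0.003
grasp_force: 0.0
```

>>> send_rows(commands=[[0,0,0,0,-0.15,0,0],[0,0,0,0,-0.3,0,0],[0,0,0,0,-0.45,0,0],[0,0,0,0,-0.55,0,0],[0,0,0,0,-0.62,0,0],[0,0,0,0,-0.69,0,0],[0,0,0,0,-0.76,0,0],[0,0,0,0,-0.83,0,0],[0,0,0,0,-0.9,0,0],[0,0,0,0,-0.95,0,0],[0,0,0,0,-1.0,0,0]])

```text
time_s: 3.38
position: [0.5713, 0.1606, 0.1206]
tcp_rot: [[-0.963, -0.268, -0.0], [-0.268, 0.963, 0.0], [-0.0, 0.0, -1.0]]
force: [-0.7, 0.8, 0.9]
opening: 0.005
grasp_force: 0.7
```

Run:
```python
from h import *
c=cap("side");b=c["image"][120:250,270:410];t=cap("top")["image"][115:215,225:345]
b=cv2.resize(b,(400,371),interpolation=2);t=cv2.resize(t,(400,333),interpolation=2);t=np.vstack([t,np.zeros((38,400,3),np.uint8)])
cv2.imwrite("pics/d.png",np.hstack([b,t]));print(read_state()["force"])
```

```text
[0.32625143 1.54472691 0.22509571]
```

View pics/d.png

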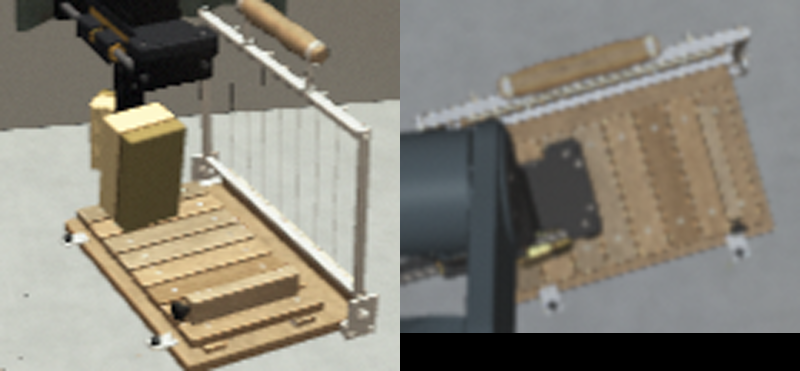

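The finger is in contact at the loaf's top left, the loaf leans slightly, and the frame is clear. I'll keep pushing.

>>> send_rows(commands=[[0,0,0,0,-0.08,0,0],[0,0,0,0,-0.16,0,0],[0,0,0,0,-0.24,0,0],[0,0,0,0,-0.32,0,0],[0,0,0,0,-0.4,0,0],[0,0,0,0,-0.48,0,0],[0,0,0,0,-0.56,0,0],[0,0,0,0,-0.64,0,0],[0,0,0,0,-0.7,0,0]])

```text
time_s: 4.23
position: [0.577, 0.1399, 0.1205]
tcp_rot: [[-0.963, -0.268, 0.0], [-0.268, 0.963, -0.0], [0.0, -0.0, -1.0]]
force: [0.5, 0.2, 0.5]
opening: 0.007
grasp_force: 0.3
```

Run:
```python
from h import *
c=cap("side");b=c["image"][120:250,270:410]
cv2.imwrite("pics/e.png",cv2.resize(b,(560,520),interpolation=2));print(read_state()["force"])
```

```text
[-0.60183175  0.03405541 -0.38588581]
```

View pics/e.png

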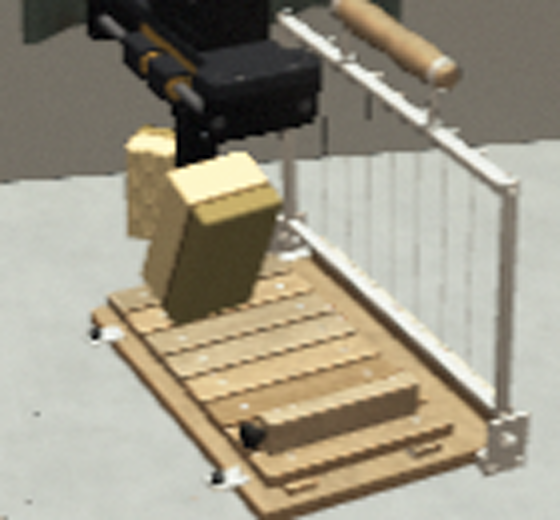

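The loaf is tipping cleanly on its right foot edge, at roughly 18°. I'll push it past balance, then back off and up.

>>> send_rows(commands=[[0,0,0,0,-0.08,0,0],[0,0,0,0,-0.16,0,0],[0,0,0,0,-0.24,0,0],[0,0,0,0,-0.32,0,0],[0,0,0,0,-0.4,0,0],[0,0,0,0,-0.48,0,0],[0,0,0,0,-0.56,0,0],[0,0,0,0,-0.64,0,0],[0,0,0,0,-0.72,0,0],[0,0,0,0,-0.8,0,0],[0,0,0,0,-0.8,0,0],[0,0,0,0,-0.8,0,0],[0,0,0,0,-0.8,0,0],[0,0,0,0,-0.8,0,0],[0,0,0,0,-0.8,-1,0],[0,0,0,0,-0.8,-2,0],[0,0,0,0,-0.8,-3,0],[0,0,0,0,-0.8,-3,0]])

```text
time_s: 5.78
position: [0.5874, 0.1176, 0.2168]
tcp_rot: [[-0.963, -0.269, 0.012], [-0.269, 0.963, 0.0], [-0.012, -0.003, -1.0]]
force: [1.4, -0.3, 0.4]
opening: 0.003
grasp_force: 0.0
```

Run:
```python
from h import *
s=cap("side","s2.png")["image"][140:250,280:410];w=cap("wrist","w2.png")["image"][100:260,20:340]
b=cv2.resize(s,(320,271),interpolation=2);w=cv2.resize(w,(480,240),interpolation=2)
im=np.zeros((271,800,3),np.uint8);im[:,:320]=b;im[:240,320:]=w
cv2.imwrite("pics/f.png",im)
```

```text
(no output)
```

View pics/f.png

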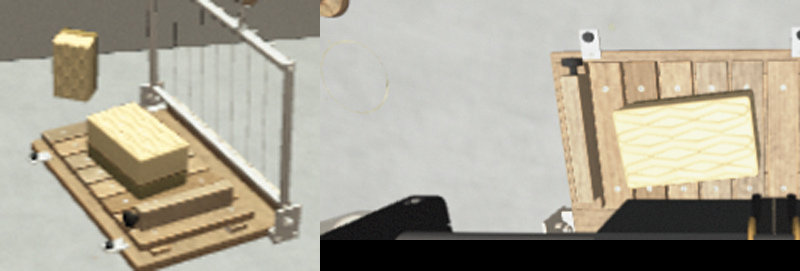

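The loaf lies flat with its ridged top up, slightly askew, and there is a gap to the stop block at left in the wrist view. I'll measure it.

```bash
cat >> h.py <<'E'
th=np.radians(15.6);R=np.array([[np.cos(th),-np.sin(th)],[np.sin(th),np.cos(th)]]);O=np.array([.600,.055])
loc=lambda P:(np.array(P)[:2]-O)@R
def meas(c,x0,x1,y0,y1,thr=150):
    im=c["image"].astype(int);m=np.zeros(im.shape[:2],np.uint8)
    sub=im[y0:y1,x0:x1];g=(sub[...,1]>thr)&(sub[...,2]>thr)&(sub[...,2]-sub[...,1]<22)&(sub[...,1]-sub[...,0]>14)
    m[y0:y1,x0:x1]=g*255;m=cv2.morphologyEx(m,cv2.MORPH_OPEN,np.ones((3,3)));m=cv2.morphologyEx(m,cv2.MORPH_CLOSE,np.ones((5,5)))
    k=max(cv2.findContours(m,0,1)[0],key=cv2.contourArea)[:,0].astype(float)
    q=np.array([loc(onz(c,p,.084)) for p in k]).astype(np.float32)
    r=cv2.minAreaRect(q*1000);return r,cv2.boxPoints(r).round(1).tolist()
E
python3 - <<'E'
from h import *
c=cap("wrist")
for t in(130,150,180):print(meas(c,200,335,140,240,t))
s=read_state();print(loc(s["position"]),s["position"],s["force"])
E
```

```text
(((-5.926364898681641, 1.80615234375), (107.8490219116211, 97.34833526611328), 89.6317138671875), [[-54.900001525878906, -51.79999923706055], [42.400001525878906, -52.400001525878906], [43.099998474121094, 55.400001525878906], [-54.29999923706055, 56.0]])
(((-5.749626159667969, 1.367919921875), (97.26167297363281, 106.83984375), 0.11328726261854172), [[-54.5, 54.70000076293945], [-54.29999923706055, -52.099998474121094], [43.0, -52.0], [42.79999923706055, 54.900001525878906]])
(((-6.137439727783203, 0.7333145141601562), (105.7274398803711, 95.15284729003906), 89.52770233154297), [[-54.099998474121094, -51.70000076293945], [41.0, -52.5], [41.900001525878906, 53.20000076293945], [-53.29999923706055, 54.0]])
[0.00040392 0.06462218] [0.58301085 0.11735029 0.2106231 ] [-0.35794712  0.33769601  0.03201581]
```

Run:
```python
from h import *
c=cap("wrist","w3.png");a=cv2.imread("pics/w2.png")
print(cv2.absdiff(a,c["image"]).mean(), cv2.phaseCorrelate(np.float32(a[...,1]),np.float32(c["image"][...,1])))
w=lambda p:(np.array(p)-[320,0])/1.5+[20,100]
L=[loc(onz(c,w(p),.084)) for p in[(613,110),(752,94),(758,176),(625,188)]]
print(np.round(L,4).tolist(),[np.linalg.norm(L[i]-L[i-1]).round(4) for i in range(4)],np.mean(L,0))
h=cv2.cvtColor(c["image"],cv2.COLOR_BGR2HSV)
for p in[(680,140),(640,170),(600,120),(780,120),(660,210)]:
    x,y=w(p).astype(int);print(h[y-2:y+3,x-2:x+3].reshape(-1,3).mean(0).round())
print(loc(onz(c,w((580,78)),.057)),loc(onz(c,w((600,205)),.057)))
```

```text
4.819006510416667 ((0.11040684828117264, 0.12953525808160293), 0.3908035032749176)
[[-0.025, -0.0488], [-0.036, 0.049], [0.0235, 0.0526], [0.0329, -0.0456]] [np.float64(0.0581), np.float64(0.0984), np.float64(0.0596), np.float64(0.0987)] [-0.00115075  0.00181511]
[ 28.  39. 246.]
[ 27.  42. 246.]
[ 18.  73. 222.]
[ 18.  68. 220.]
[84. 12. 37.]
[-0.04517249 -0.08217547] [ 0.05743351 -0.07794354]
```

>>> send_rows(commands=[[0,0,0,-0.25,-1.3,0,0],[0,0,0,-0.25,-2.6,0,0],[0,0,0,-0.25,-3.9,0,0],[0,0,0,-0.25,-5.2,0,0],[0,0,0,-0.25,-6.1,0,0],[0,0,0,-0.25,-6.5,0,0],[0,0,0,-0.25,-6.5,0.8,0],[0,0,0,-0.25,-6.5,1.8,0],[0,0,0,-0.25,-6.5,2.8,0],[0,0,0,-0.25,-6.5,3.8,0],[0,0,0,-0.25,-6.5,4.3,0],[0,0,0,-0.25,-6.5,4.3,0],[0,0,0,-0.25,-6.5,4.3,0]])

```text
time_s: 7.07
position: [0.6414, -0.0674, 0.0797]
tcp_rot: [[-0.963, -0.269, -0.004], [-0.269, 0.963, 0.002], [0.004, 0.003, -1.0]]
force: [0.3, -0.2, 0.3]
opening: 0.008
grasp_force: 0.0
```

Run:
```python
from h import *
s=read_state();print(loc(s["position"]),s["position"],s["force"],np.array(s["tcp_rot"]).round(3).tolist())
c=cap("wrist","w4.png");cv2.imwrite("pics/g.png",c["image"])
```

```text
[ 0.00695972 -0.12902219] [ 0.64139996 -0.06739774  0.0796959 ] [ 0.34715578 -0.23626884  0.34241879] [[-0.963, -0.269, -0.004], [-0.269, 0.963, 0.002], [0.004, 0.003, -1.0]]
```

View pics/g.png

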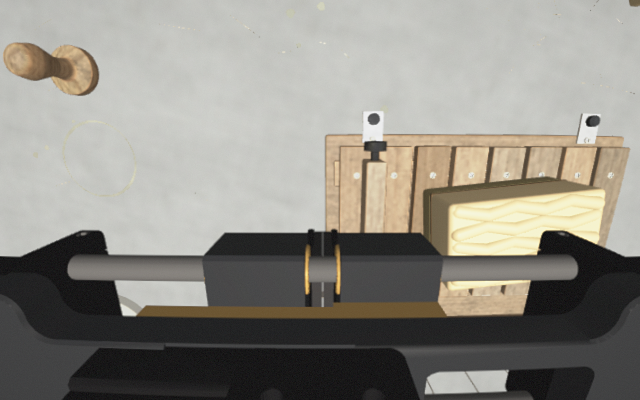

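The finger is on the right-hand side of the stop block (block px 365–387), clear of everything. I'll lower it and push.

>>> send_rows(commands=[[0,0,0,0,0,0.6,0],[0,0,0,0,0,1.1,0],[0,0,0,0,0,1.1,0],[0,0,0,0,0.15,1.1,0],[0,0,0,0,0.3,1.1,0],[0,0,0,0,0.4,1.1,0],[0,0,0,0,0.5,1.1,0],[0,0,0,0,0.6,1.1,0],[0,0,0,0,0.7,1.1,0],[0,0,0,0,0.8,1.1,0],[0,0,0,0,0.9,1.1,0],[0,0,0,0,1.0,1.1,0],[0,0,0,0,1.1,1.1,0],[0,0,0,0,1.2,1.1,0],[0,0,0,0,1.3,1.1,0],[0,0,0,0,1.4,1.1,0]])

```text
time_s: 8.45
position: [0.6316, -0.0279, 0.0485]
tcp_rot: [[-0.963, -0.268, -0.0], [-0.268, 0.963, -0.0], [0.0, -0.0, -1.0]]
force: [0.2, -0.3, -0.4]
opening: 0.005
grasp_force: 0.2
```

>>> send_rows(commands=[[0,0,0,0,0.06,0,0],[0,0,0,0,0.12,0,0],[0,0,0,0,0.18,0,0],[0,0,0,0,0.24,0,0],[0,0,0,0,0.3,0,0],[0,0,0,0,0.36,0,0],[0,0,0,0,0.42,0,0],[0,0,0,0,0.48,0,0],[0,0,0,0,0.54,0,0],[0,0,0,0,0.6,0,0],[0,0,0,0,0.65,0,0],[0,0,0,0,0.7,0,0],[0,0,0,0,0.75,0,0],[0,0,0,0,0.8,0,0],[0,0,0,0,0.8,0,0]])

```text
time_s: 9.7
position: [0.625, -0.0046, 0.0485]
tcp_rot: [[-0.963, -0.269, -0.0], [-0.269, 0.963, 0.0], [0.0, 0.0, -1.0]]
force: [-0.7, -1.2, -0.7]
opening: 0.004
grasp_force: 0.6
```

```bash
cat >> h.py <<'E'
def loaf(c,x0=0,x1=640,y0=0,y1=235,z=.084):
    h=cv2.cvtColor(cv2.GaussianBlur(c["image"],(3,3),0),cv2.COLOR_BGR2HSV);m=cv2.inRange(h,(22,25,200),(34,140,255))
    k0=np.zeros_like(m);k0[y0:y1,x0:x1]=255;m=cv2.morphologyEx(m&k0,cv2.MORPH_CLOSE,np.ones((7,7)));m=cv2.morphologyEx(m,cv2.MORPH_OPEN,np.ones((5,5)))
    k=max(cv2.findContours(m,0,1)[0],key=cv2.contourArea)[:,0].astype(float)
    return k,np.array([loc(onz(c,p,z)) for p in k])*1000
E
python3 - <<'E'
from h import *
s=read_state();print(loc(s["position"]),s["position"],s["force"])
c=cap("wrist","w5.png")
k,q=loaf(c);print(k.min(0),k.max(0),q.min(0),q.max(0))
# near (low-x) long edge and right end line fits
y=q[:,1];lo=[];
for a in np.arange(y.min()+8,y.max()-8,4):
    b=q[abs(y-a)<2];
    if len(b):lo.append(b[b[:,0].argmin()])
lo=np.array(lo);f=np.polyfit(lo[:,1],lo[:,0],1);print("near edge slope rad",f[0],lo.round(1).tolist())
E
```

```text
[ 0.00802208 -0.06414028] [ 0.62497516 -0.00462022  0.04851093] [-0.7209893  -1.16894234 -0.69007708]
[371. 214.] [564. 234.] [-23.40035501 -41.21726632] [-12.87707963  56.147817  ]
near edge slope rad -0.03611694457112814 [[-20.5, -34.1], [-20.5, -31.2], [-20.5, -26.8], [-21.0, -20.5], [-21.0, -19.0], [-21.0, -15.1], [-21.5, -8.3], [-21.5, -6.8], [-21.5, -2.9], [-21.5, 1.1], [-22.0, 6.5], [-22.0, 9.0], [-21.9, 13.0], [-22.4, 19.5], [-22.4, 21.0], [-22.4, 25.0], [-22.9, 31.6], [-22.9, 33.1], [-22.9, 37.2], [-22.9, 40.9], [-23.4, 45.4]]
```

>>> send_rows(commands=[[0,0,0,0,0.05,0,0],[0,0,0,0,0.1,0,0],[0,0,0,0,0.15,0,0],[0,0,0,0,0.2,0,0],[0,0,0,0,0.25,0,0],[0,0,0,0,0.3,0,0],[0,0,0,0,0.34,0,0],[0,0,0,0,0.38,0,0],[0,0,0,0,0.4,0,0],[0,0,0,0,0.4,0,0],[0,0,0,0,0.4,0,0],[0,0,0,0,0.1,0,0],[0,0,0,0,-0.6,0,0],[0,0,0,0,-1.0,0,0],[0,0,0,0,-1.0,-1,0],[0,0,0,0,-1.0,-2.2,0],[0,0,0,0,-1.0,-3.4,0],[0,0,0,0,-1.0,-4.6,0],[0,0,0,0,-1.0,-5.0,0],[0,0,0,0,-1.0,-5.0,0]])

```text
time_s: 11.42
position: [0.6365, -0.035, 0.2036]
tcp_rot: [[-0.963, -0.268, 0.01], [-0.268, 0.964, -0.002], [-0.009, -0.004, -1.0]]
force: [0.7, -0.1, 0.4]
opening: 0.005
grasp_force: 0.0
```

>>> send_rows(commands=[[0,0,0,1.0,0.5,0,0],[0,0,0,2.0,1.0,0,0],[0,0,0,3.0,1.5,0,0],[0,0,0,3.0,2.0,0,0],[0,0,0,3.0,2.0,0,0],[0,0,0,3.0,2.0,0,0]])

```text
time_s: 11.92
position: [0.5301, -0.0001, 0.1977]
tcp_rot: [[-0.963, -0.269, -0.001], [-0.269, 0.963, 0.0], [0.001, 0.001, -1.0]]
force: [0.1, -0.1, 0.0]
opening: 0.004
grasp_force: 0.0
```

Run:
```python
from h import *
s=read_state();print(loc(s["position"]),s["position"],s["force"])
c=cap("wrist","w6.png")
for z in(.084,):
    k,q=loaf(c);print("px",k.min(0),k.max(0),"mm",q.min(0),q.max(0));print(cv2.minAreaRect(q.astype(np.float32)))
def edge(i,lo,hi,side):
    o=[]
    j=1-i
    for a in np.arange(lo,hi,4):
        b=q[abs(q[:,j]-a)<2]
        if len(b):o.append(b[b[:,i].argmin() if side<0 else b[:,i].argmax()])
    o=np.array(o);f=np.polyfit(o[:,j],o[:,i],1);return f.round(4),np.std(o[:,i]-np.polyval(f,o[:,j])).round(2)
m,M=q.min(0),q.max(0)
print("near",edge(0,m[1]+10,M[1]-10,-1),"far",edge(0,m[1]+10,M[1]-10,1),"right end",edge(1,m[0]+8,M[0]-8,-1),"left end",edge(1,m[0]+8,M[0]-8,1))
# predicted pixels of the block for a face at y=-27 & profile along bed at x=0 (colour steps)
h=cv2.cvtColor(c["image"],cv2.COLOR_BGR2HSV)
for xx in(-.025,-.0,.02):
    row=[]
    for yy in np.arange(-.066,-.02,.003):
        P=O+R@np.array([xx,yy]);p=proj(c,[*P,.057]).round().astype(int);row.append((int(round(yy*1000)),*h[p[1],p[0]].tolist()))
    print(xx,row)
```

```text
[-0.08217322 -0.03426302] [ 5.30067834e-01 -9.88651392e-05  1.97671270e-01] [ 0.11881366 -0.13739101  0.0478227 ]
px [99.  0.] [154.  52.] mm [-267.57355689 -237.29635627] [-223.06406216 -186.57106632]
((-244.98040771484375, -212.28746032714844), (51.08171081542969, 43.54328536987305), 87.55316925048828)
near (array([ 4.430000e-02, -2.573089e+02]), np.float64(0.01)) far (array([ 4.590000e-02, -2.149208e+02]), np.float64(1.65)) right end (array([ 6.110000e-02, -2.215421e+02]), np.float64(0.25)) left end (array([  -0.373 , -282.2893]), np.float64(2.5))
-0.025 [(-66, 10, 22, 35), (-63, 0, 0, 36), (-60, 105, 14, 37), (-57, 75, 14, 36), (-54, 75, 14, 37), (-51, 150, 21, 24), (-48, 0, 0, 21), (-45, 120, 10, 26), (-42, 15, 31, 33), (-39, 90, 8, 33), (-36, 13, 32, 56), (-33, 30, 8, 34), (-30, 30, 15, 35), (-27, 0, 8, 34), (-24, 30, 24, 21), (-21, 160, 32, 24)]
-0.0 [(-66, 150, 4, 68), (-63, 150, 7, 69), (-60, 120, 4, 67), (-57, 13, 59, 69), (-54, 18, 143, 217), (-51, 19, 45, 97), (-48, 24, 14, 93), (-45, 20, 16, 93), (-42, 17, 19, 94), (-39, 24, 14, 94), (-36, 20, 16, 95), (-33, 17, 19, 95), (-30, 15, 16, 95), (-27, 12, 14, 94), (-24, 11, 21, 96), (-21, 18, 14, 94)]
0.02 [(-66, 120, 3, 73), (-63, 150, 7, 76), (-60, 135, 7, 73), (-57, 18, 86, 110), (-54, 20, 136, 235), (-51, 17, 39, 131), (-48, 11, 15, 134), (-45, 19, 15, 133), (-42, 15, 15, 132), (-39, 15, 15, 133), (-36, 13, 17, 133), (-33, 17, 17, 134), (-30, 15, 15, 133), (-27, 15, 15, 134), (-24, 15, 15, 134), (-21, 15, 15, 133)]
```

>>> send_rows(commands=[[0,0,0,0,0,-1,0],[0,0,0,-0.5,0,-2.2,0],[0,0,0,-1.5,0.5,-3,0],[0,0,0,-2.5,1.0,-3,0],[0,0,0,-3.5,1.0,-3,0],[0,0,0,-3.7,1.0,-3,0],[0,0,0,-3.7,1.0,-3,0],[0,0,0,-3.7,1.0,-3,0]])

```text
time_s: 12.63
position: [0.6292, 0.0578, 0.2872]
tcp_rot: [[-0.963, -0.268, -0.003], [-0.268, 0.963, -0.0], [0.002, 0.0, -1.0]]
force: [-0.8, 1.2, -0.1]
opening: 0.004
grasp_force: 0.0
```

```bash
cat > m.py <<'E'
from h import *
s=read_state();print(loc(s["position"]),s["position"],s["force"])
c=cap("wrist","w7.png")
k,q=loaf(c,150,500,100,235);print("px",k.min(0),k.max(0),"mm",q.min(0),q.max(0));print(cv2.minAreaRect(q.astype(np.float32)))
m,M=q.min(0),q.max(0)
def edge(i,side):
    o=[];j=1-i
    for a in np.arange(m[j]+9,M[j]-9,3):
        b=q[abs(q[:,j]-a)<2]
        if len(b):o.append(b[b[:,i].argmin() if side<0 else b[:,i].argmax()])
    o=np.array(o);f=np.polyfit(o[:,j],o[:,i],1);return f.round(3),np.std(o[:,i]-np.polyval(f,o[:,j])).round(2)
for n,i,sd in(("near",0,-1),("far",0,1),("right",1,-1),("left",1,1)):print(n,*edge(i,sd))
h=cv2.cvtColor(c["image"],cv2.COLOR_BGR2HSV)
for xx in(-.035,-.02,0.0,.02,.045):
    print(xx,end=" ")
    for yy in np.arange(-.056,-.016,.002):
        P=O+R@np.array([xx,yy]);p=proj(c,[*P,.057]).round().astype(int);print(round(yy*1000),h[p[1],p[0]].tolist(),end=" ")
    print()
E
python3 m.py
```

```text
[ 0.02890558 -0.00519672] [0.62923828 0.057768   0.28721281] [-0.765318    1.1985088  -0.05910019]
px [304. 146.] [380. 190.] mm [-20.29993538 -29.76195408] [37.94430858 69.51313115]
((8.854198455810547, 19.876449584960938), (58.23603439331055, 99.25605010986328), 0.04345874860882759)
near [-7.0000e-03 -1.9711e+01] 0.55
far [ 0.   37.94] 0.0
right [ 1.6000e-02 -2.9113e+01] 0.37
left [-6.0000e-03  6.9095e+01] 0.39
-0.035 -56 [16, 87, 179] -54 [16, 81, 188] -52 [16, 81, 193] -50 [17, 85, 190] -48 [16, 81, 202] -46 [16, 79, 199] -44 [18, 71, 223] -42 [20, 49, 224] -40 [19, 51, 220] -38 [21, 48, 224] -36 [20, 49, 224] -34 [20, 47, 223] -32 [18, 56, 222] -30 [16, 86, 125] -28 [16, 78, 179] -26 [19, 62, 225] -24 [19, 65, 223] -22 [19, 64, 224] -20 [18, 65, 225] -18 [19, 62, 225] 
-0.02 -56 [16, 74, 196] -54 [16, 83, 193] -52 [17, 80, 195] -50 [16, 80, 195] -48 [15, 87, 188] -46 [16, 85, 193] -44 [17, 72, 194] -42 [19, 50, 221] -40 [20, 49, 222] -38 [20, 47, 224] -36 [18, 54, 219] -34 [17, 57, 213] -32 [19, 56, 218] -30 [17, 79, 123] -28 [17, 86, 124] -26 [18, 88, 127] -24 [18, 85, 129] -22
[... 448 characters left out ...]
 89, 193] -52 [16, 84, 189] -50 [16, 83, 190] -48 [16, 85, 188] -46 [16, 84, 195] -44 [16, 84, 188] -42 [19, 55, 217] -40 [20, 53, 220] -38 [21, 48, 222] -36 [21, 49, 224] -34 [18, 53, 220] -32 [19, 66, 219] -30 [24, 68, 238] -28 [30, 19, 247] -26 [30, 20, 247] -24 [30, 21, 247] -22 [30, 21, 247] -20 [30, 21, 247] -18 [30, 20, 247] 
0.045 -56 [17, 70, 174] -54 [17, 82, 196] -52 [16, 83, 194] -50 [16, 84, 198] -48 [17, 85, 196] -46 [16, 85, 177] -44 [17, 78, 190] -42 [18, 70, 218] -40 [18, 57, 213] -38 [19, 55, 216] -36 [20, 53, 220] -34 [20, 51, 221] -32 [19, 52, 221] -30 [19, 78, 138] -28 [19, 79, 177] -26 [19, 75, 219] -24 [20, 72, 223] -22 [19, 73, 219] -20 [17, 78, 212] -18 [17, 77, 203]
```

```bash
python3 -c "
from rig import bot
print(bot.hand_in())"
```

```text
the job is handed in; nothing more can be done
None
```

The job is handed in: the loaf lies ridged top up along the bed, the stop block sits snug and square against its end, and the arm is clear. My last wrist-camera check put the gap at about 1 mm and the angle within about 0.02 rad. I didn't re-measure the frame or bystanders at the end, but nothing suggested the arm had touched them, and the hand-in gave no verdict.

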